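# Hang the fork on the bar and scan it

### The job

At the stores issue desk, take the steel fork standing on its two prongs and hang it astride the horizontal bar of the bench stand, near the middle of the bar, prongs down on either side, and let go of it so that its label hangs before the scanner. Then squeeze the trigger of the clamped pistol scanner fully home, keep it squeezed for half a second, and release it so that it springs right out again. Leave the fork hanging and do not push the other loose things about.

Things in the scene. Friction and masses are not known exactly. Their poses are not given: they have to be found in the camera images.
- fork: Bare steel fork, loose, 0.35-0.65 kg, 44 (x) x 64 (y) x 139 mm high; stands on its 2 prongs. Origin: centre of underside (prong ends), z up. Prongs 44 (x) x 12 (y) x 80 high at y = +-26: gap 40, open along x. Crown plate z = 80-94. On it a square shank 24 x 24, z = 94-139, sides along x, y. Striped white label outside each prong. Half-turn symmetric. Hung over the bar it stays upright by itself.
- fork_saddle (a point): On the fork: centre of the crown's underside between the prongs, 80 mm above the fork's origin. This rests on the bar.
- fork_shank (a point): On the fork: on the shank's axis, 121.5 mm above the fork's origin and 27.5 mm above the crown's top (17.5 mm below the shank's top): a good grip centre, from above.
- bar: Fixed stand with a horizontal bar; place and yaw vary. Origin: centre of underside, on the table. Base 250 (x) x 90 (y) x 12 mm; grey posts 20 (x) x 30 (y) at x = +-100, up to z = 139; between them a round steel bar, diameter 18, along x, axis at z = 130, 180 free between the posts.
- bar_mid (a point): Middle of the bar, on its axis, 130 mm above the table; axes as bar (x along the bar). A fork rightly hung has its saddle 9 mm above this point and its own x axis along the bar.
- scanner: Fixed grey/black pistol scanner clamped on its side on a post: pistol outline seen from above. Origin: on the table under the barrel (mm): barrel along y, 46 wide, top z = 124; head with window at +y end, top z = 129. Grip towards -x, x = -23 to -134, y = -48 (back) to -20 (front), z = 83-117, sleeve 1 and end cap (x < -122) 3 proud; free above and below. Base x -40..90, y -65..85, 12 high.
- squeeze (a point): Fixed to the scanner, its axes: midpoint between grip back and trigger face when fully squeezed; scanner x = -70, y = -27.5, z = 100 mm. A gripper pointing down here, closing along the scanner's y, straddles grip (-y side) and trigger (+y side): about 54 mm across at rest, 41 squeezed.
- trigger_pad (a point): On the trigger's outer (+y) face, 42 mm from its hinge: where to press. It moves with the trigger by about 10 mm towards the grip (-y of the scanner).
- trigger (a joint): Trigger on the grip's +y side: black lever 60 mm long, 10 thick, z = 87-113, hinged at scanner x = -28, y = -12 about the vertical. 0 = released, slanting away from the grip; 0.25 rad = fully squeezed against its stop, parallel to the grip. At trigger_pad it takes 3.6 N to start, 7.1 N at full travel; springs back by itself.
- hub: Bystander: dark steel flanged hub, 80 mm diameter foot, 60 mm high, loose; origin under its centre. It stands among the stock with the fork.
- bearing: Bystander: bare steel bearing ring lying flat, 80 mm diameter, 26 mm high, loose; origin under its centre. It lies among the stock with the fork.
- tape: Bystander: roll of brown tape lying flat, 70 mm diameter, 24 mm high, loose, near the scanner.
- driver: Bystander: screwdriver lying on the table to the right (-y) of the scanner, low under 40 mm, loose; the body frame lies along it.
- spray: Bystander: bare metal spray can, 56 mm diameter, 145 mm high, standing, loose; origin under its centre.

How it is judged:
By the outcome, as a careful person would: the job done as asked, in the order asked, and still so for the second after the job is handed in, with the robot touching nothing.
It also fails if it takes over 51 s, if anything falls off the work surface, if the arm or the gripper's body presses on something with over 40 N, if the wrist force passes 120 N, or if a joint passes its speed limit or range.

### The arm

A 6-joint arm with a two-finger parallel gripper is mounted at the origin on the work surface. World frame = base frame: x ahead of the robot, y to its left, z up, the work surface at z = 0. Lengths are in m, angles in rad, forces in N, time in s.
With the tool pointing down it reaches from about 0.3 to 0.85 m from the base axis. Payload 4.2 kg.
Tool frame: the origin (TCP) lies midway between the tips of the shut fingers; the grasp point (between the pads) lies behind it (arm.grip_point_offset is the z of the grasp point in the tool frame, in m); z points along the fingers, y is the line along which they close (so a half turn about z gives the same grasp; the last joint's range is limited). The gripper opens to 91 mm and grips with 3 to 60 N. Pads are 32 mm wide; open, the fingers measure 118 mm over their backs; the gripper's body (76 mm by 178 mm) begins 60 mm behind the grasp point.
Start: joints at [-1.279, 0.32, 1.565, -0, 1.257, -0.02], TCP at [0.176, -0.547, 0.214] pointing down, gripper open.
Joint ranges: [-3.11, 3.11], [-0.84, 2.01], [0.21, 2.61], [-1.34, 4.49], [0.05, 2.63], [-2.56, 2.56]. Speed limits (rad/s): [2.57, 2.57, 3.14, 3.14, 3.14, 3.14].

### API

Orientations are given as [roll, pitch, yaw] about the fixed x, y, z axes, in that order (R = Rz(yaw) Ry(pitch) Rx(roll)).
In Python, from station import arm gives the robot as it stands.
- The arm moves only by the tool drive_effector, called after "Emit:" as a command line: name --argument value ..., lists and objects as JSON in quotes. Schema: {"type":"object","properties":{"motion":{"type":"array","items":{"type":"array","prefixItems":[{"type":"array","items":{"type":"number"},"minItems":3,"maxItems":3},{"type":"array","items":{"type":"number"},"minItems":3,"maxItems":3}],"minItems":2,"maxItems":2},"minItems":1,"maxItems":8},"jaw":{"type":"number"},"clamp_n":{"type":"number"},"only":{"type":"string"},"quiet":{"type":"boolean"},"lines":{"type":"string"}},"required":["motion"],"additionalProperties":false}. motion is a list of rows, 1 to 8 of them, each written [[dx, dy, dz], [rx, ry, rz]]: dx, dy, dz in shares of the most that a row can go, 1 being 62.5 mm, then a rotation vector rx, ry, rz in a scale on which 1.0 is pi rad; each row shifts and turns the commanded pose from where the row before left it, along the tool's axes as they then stand; what a row does not reach is not made up. A row lasts 1/8 s, in which the tool goes at most 0.0625 m and 0.188 rad, less where a joint would pass 70% of its speed; a pose out of reach is approached as far as the arm can. jaw is the finger opening in m, set as the call begins (left out keeps the last). The fingers move at their own pace and stop on an object; clamp_n is the grip in N (left out, the last holds). Time passes only in rows, so rows that do not move let the fingers close. The tool returns the time, the measured TCP pose, the force, the opening and the grip force at its end. only (a regular expression) keeps the lines of the reply that match it, lines (a string "A,B") keeps lines A to B, and quiet returns only ok. Shift and turn numbers lie between -1 and 1, and a call with a number outside is refused. Input that does not fit is refused with a message, and nothing moves.
- arm.get_state(): the state, without advancing time (a new reading comes with each control period).
- arm.grab_frame(name): name is "scene" or "top" or "wrist"; returns the picture (420x560x3 uint8, red, green, blue); there is no depth.
- arm.camera_params(name): a dict with "intrinsics" (3x3 intrinsics, pixels), "T" (4x4, takes a point from camera to world coordinates). Camera axes: x right, y up, looking along -z (the intrinsics and any distortion apply to the point x, -y, -z); pixel columns grow to the right and rows downward; lengths in m; the calibration is good to about 2 mm. The wrist camera is an equidistant fisheye: a pixel r from the principal point sees the ray r / f radians off the axis. A picture is of the moment at which its call begins: read the wrist's pose just before it. camera_params takes no time and is no camera call; for the wrist camera it gives the pose at the moment of the call.
- arm.sign_off(): hands the job in; it is judged then, once.
The state is a dict: "t": time; "joints": joint angles; "joint_velocities": joint speeds; "tau": joint torques, N m; "tool_pos": TCP position; "eef_rot": TCP orientation; "ft_force": force on the tool from outside, world axes, zero at the start; "moment": the same for the moment, N m; "finger_gap": finger opening in m; "finger_force": force on a finger pad.
Only numpy, scipy, OpenCV 4.12 (cv2) and the standard library are available. Lean on these libraries where they do the work, as an engineer would, in place of code of your own. Each camera call takes 0.05 s, during which the arm holds its last target. There are 200 camera calls.

## Working session

There is one attempt and no reset: what is moved stays moved. The work goes in short steps, Python scripts to look and compute and a tool call to move; the robot and the scene stay as the last step left them, time stands still between calls to the robot, and variables do not carry over. Pictures are saved under pics/ and viewed, at most 12 in all, crops included, and the job is handed in when it is done.

```bash
ls; mkdir -p pics; python3 - <<'E'
from station import arm
import cv2,numpy as np
np.set_printoptions(precision=4,suppress=True)
s=arm.get_state();print(s['t'],s['tool_pos'],s['eef_rot'],s['finger_gap'],arm.grip_point_offset)
for n in ("scene","top","wrist"):
    p=arm.camera_params(n);print(n,p)
    f=arm.grab_frame(n);cv2.imwrite(f"pics/{n}0.png",f[:,:,::-1])
E
```

```text
pics
station.py
0.0 [ 0.1762 -0.5468  0.2131] [-3.1398 -0.      0.3118] 0.09114555339107082 -0.0188
scene {'intrinsics': array([[395.4908,   0.    , 283.0925],
       [  0.    , 395.4908, 210.6506],
       [  0.    ,   0.    ,   1.    ]]), 'T': array([[-0.866 , -0.2808,  0.4137,  0.9513],
       [ 0.5   , -0.4816,  0.7198,  0.667 ],
       [-0.0029,  0.8302,  0.5574,  0.6234],
       [ 0.    ,  0.    ,  0.    ,  1.    ]])}
top {'intrinsics': array([[434.0936,   0.    , 279.7411],
       [  0.    , 434.0936, 202.0341],
       [  0.    ,   0.    ,   1.    ]]), 'T': array([[ 0.009 ,  0.9888, -0.1487,  0.4243],
       [-0.9997,  0.0125,  0.0227,  0.0235],
       [ 0.0243,  0.1484,  0.9886,  1.034 ],
       [ 0.    ,  0.    ,  0.    ,  1.    ]])}
wrist {'intrinsics': array([[325.1923,   0.    , 278.6171],
       [  0.    , 325.1923, 214.5875],
       [  0.    ,   0.    ,   1.    ]]), 'T': array([[ 0.3069,  0.9214,  0.2383,  0.2438],
       [-0.9517,  0.2976,  0.0749, -0.5266],
       [-0.0019, -0.2498,  0.9683,  0.3839],
       [ 0.    ,  0.    ,  0.    ,  1.    ]])}
```

View pics/top0.png

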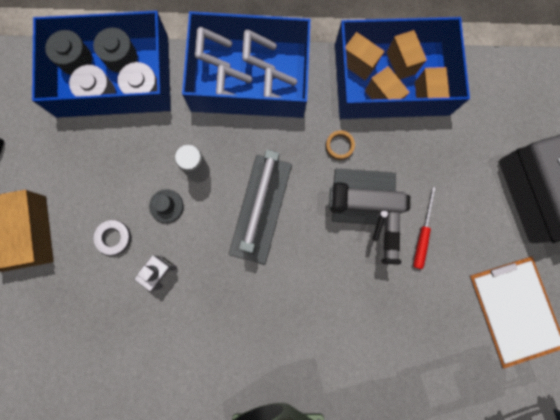

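View pics/scene0.png

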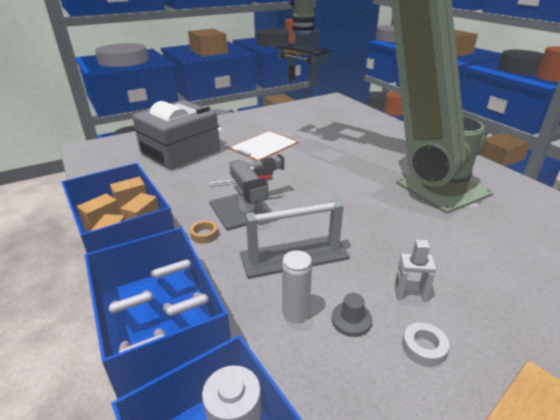

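The top view shows the fork at about (153,271), the bar from (272,156) to (247,247), and the scanner with its head at (340,197), grip at (392,240) and trigger at (380,225). In the scene view the fork is at (418,268) and the bar runs (250,216)–(338,210). I'll enlarge both.

```bash
cat > h.py <<'E'
from station import arm
import cv2,numpy as np
from scipy.spatial.transform import Rotation as Ro
np.set_printoptions(precision=4,suppress=True)
def ray(n,uv,P=None):
    P=P or arm.camera_params(n);K=P['intrinsics'];T=P['T']
    d=np.array([(uv[0]-K[0,2])/K[0,0],(uv[1]-K[1,2])/K[1,1]])
    if n=='wrist':
        r=np.linalg.norm(d);v=np.r_[d/r*np.sin(r),np.cos(r)] if r>0 else np.array([0,0,1.])
    else: v=np.r_[d,1]
    v=T[:3,:3]@(v*[1,-1,-1]);return T[:3,3],v/np.linalg.norm(v)
def plane(n,uv,z,P=None):
    o,v=ray(n,uv,P);return o+v*(z-o[2])/v[2]
def tri(*rs):
    A=sum(np.eye(3)-np.outer(v,v) for o,v in rs);b=sum((np.eye(3)-np.outer(v,v))@o for o,v in rs)
    x=np.linalg.solve(A,b);return x,[round(float(np.linalg.norm(np.cross(x-o,v))),4) for o,v in rs]
def proj(n,X,P=None):
    P=P or arm.camera_params(n);K=P['intrinsics'];T=P['T']
    c=T[:3,:3].T@(np.array(X)-T[:3,3])*[1,-1,-1]
    if n=='wrist': r=np.hypot(*c[:2]);d=c[:2]/max(r,1e-9)*np.arctan2(r,c[2])
    else: d=c[:2]/c[2]
    return d*K[0,0]+K[:2,2]
def todelta(target,yaw):
    """tool-axis shift and turn about tool z to reach target TCP, pointing down, tool yaw given"""
    s=arm.get_state();R=Ro.from_euler('xyz',s['eef_rot']);G=Ro.from_euler('xyz',[np.pi,0,yaw])
    return R.inv().apply(np.array(target)-s['tool_pos']),(R.inv()*G).as_rotvec()
E
python3 - <<'E'
import cv2,numpy as np
t=cv2.imread('pics/top0.png');s=cv2.imread('pics/scene0.png')
def c(i,x,y,w,h,W,H):return cv2.resize(i[y:y+h,x:x+w],(W,H),interpolation=cv2.INTER_CUBIC)
a=np.hstack([c(t,125,245,50,50,400,300*4//3)[:300],c(t,320,160,100,112,400,300)])
a=np.hstack([c(t,120,245,67,50,400,300),c(t,325,175,100,75+20,400,300)[:, :]])
b=np.hstack([c(s,385,235,67,70,400,300),c(s,220,190,140,90,400,300)])
cv2.imwrite('pics/z0.png',np.vstack([a,b]))
E
```

```text
(no output)
```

View pics/z0.png

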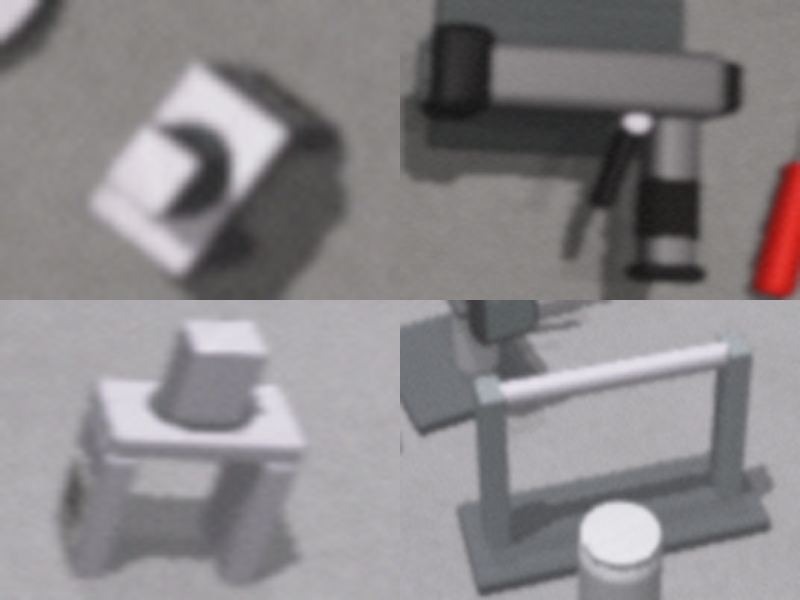

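Enlarged, the fork's shank top is at about top (146,273) and scene (423,244). The crown's short edge, which gives the fork x axis, points down-right in the top view. The bar is bright and both post tops show clearly. The scanner stands nearly square to the world axes.

```bash
python3 - <<'E'
from h import *
t=cv2.imread('pics/top0.png');s=cv2.imread('pics/scene0.png')
print('shanktop',tri(ray('top',(146.1,273)),ray('scene',(422.9,243.7))))
cr=[(197,63),(290,130),(185,275),(92,205)]
w=[plane('top',(120+x/5.97,245+y/6),.094) for x,y in cr];print(np.array(w),np.mean(w,0))
e=w[1]-w[0];f=w[2]-w[1];print('yaw',np.degrees(np.arctan2(e[1],e[0])),np.degrees(np.arctan2(f[1],f[0])),np.linalg.norm(e),np.linalg.norm(f))
def bar(im,roi,th):
    x,y,W,H=roi;g=cv2.cvtColor(im,cv2.COLOR_BGR2GRAY)[y:y+H,x:x+W];m=(g>th).astype(np.uint8)
    n,l,st,c=cv2.connectedComponentsWithStats(m);i=1+np.argmax(st[1:,4]);
    r=cv2.minAreaRect(np.argwhere(l==i)[:,::-1].astype(np.float32));b=cv2.boxPoints(r)+[x,y]
    d=[np.linalg.norm(b[k]-b[(k+1)%4]) for k in range(4)]
    k=0 if d[0]<d[1] else 1
    return (b[k]+b[k+1])/2,(b[(k+2)%4]+b[(k+3)%4])/2,r
bt=bar(t,(235,140,60,120),165);bs=bar(s,(245,195,95,35),205);print(bt,bs)
a=sorted(bt[:2],key=lambda p:p[1]);b=sorted(bs[:2],key=lambda p:p[0])
for i in (0,1):print(tri(ray('top',a[i]),ray('scene',b[i])), plane('top',a[i],.137))
# scanner corners on top plane
def q(x,y):return (325+(x-400)/4,175+y/3.158)
print('barrel',plane('top',q(490,75),.124),plane('top',q(725,88),.124))
print('head',plane('top',q(465,65),.129));print('sleeve c',plane('top',q(668,208),.118),'cap',plane('top',q(665,268),.12))
print('trigger hinge',plane('top',q(637,123),.113),'tip',plane('top',q(598,200),.113))
E
```

```text
shanktop (array([0.4095, 0.2743, 0.1338]), [0.0013, 0.0013])
[[0.4468 0.2717 0.094 ]
 [0.4235 0.2375 0.094 ]
 [0.3728 0.272  0.094 ]
 [0.3967 0.3061 0.094 ]] [0.4099 0.2718 0.094 ]
yaw -124.26119988298467 145.76622545245226 0.041353542064149935 0.06139207457889828
(array([270.5624, 156.8799]), array([246.857 , 243.2352]), ((23.709688186645508, 60.057559967041016), (4.500188827514648, 89.54997253417969), 15.350136756896973)) (array([333.146 , 203.9243]), array([255.0405, 216.2568]), ((49.09324645996094, 15.090540885925293), (3.5351521968841553, 79.0730209350586), 81.02737426757812))
(array([0.6544, 0.0244, 0.1361]), [0.002, 0.002]) [0.6559 0.0233 0.137 ]
(array([0.4741, 0.069 , 0.1334]), [0.0016, 0.0016]) [0.4726 0.0699 0.137 ]
barrel [ 0.5701 -0.1417  0.124 ] [ 0.5628 -0.2675  0.124 ]
head [ 0.5759 -0.1276  0.129 ]
sleeve c [ 0.4818 -0.2362  0.118 ] cap [ 0.4419 -0.2329  0.12  ]
trigger hinge [ 0.5398 -0.2226  0.113 ] tip [ 0.4872 -0.2003  0.113 ]
```

```bash
python3 - <<'E'
from h import *
print(todelta((.40,-.20,.30),np.radians(0)))
E
```

```text
(array([ 0.3194, -0.2617, -0.0863]), array([-0.0013,  0.0002,  0.3118]))
```

The manual's scale: shifts go in shares of 62.5 mm and turns go in shares of pi rad. Converting my numbers, 0.0456 m is 0.7296, -0.0374 m is -0.5984, 0.16 rad / 3.1416 = 0.0509.

Emit:
drive_effector --motion '[[[0.7296, -0.5984, -0.1968], [0, 0, 0]], [[0.7296, -0.5984, -0.1968], [0, 0, 0]], [[0.7296, -0.5984, -0.1968], [0, 0, 0]], [[0.7296, -0.5984, -0.1968], [0, 0, 0]], [[0.7296, -0.5984, -0.1968], [0, 0, 0]], [[0.7296, -0.5984, -0.1968], [0, 0, 0]], [[0.7296, -0.5984, -0.1968], [0, 0, 0.0477]], [[0, 0, 0], [0, 0, 0.0509]]]' --jaw 0.07

```text
t: 1.15
tool_pos: [0.4011, -0.1985, 0.3005]
eef_rot: [-3.142, -0.002, 0.007]
ft_force: [-0.3, -0.7, 0.9]
finger_gap: 0.0703
finger_force: 0.0
```

Emit:
drive_effector --motion '[[[0, 0, 0], [0, 0, 0]]]'

```text
t: 1.27
tool_pos: [0.3993, -0.2009, 0.2996]
eef_rot: [3.142, 0.0, 0.009]
ft_force: [-0.6, -0.9, -1.0]
finger_gap: 0.0703
finger_force: 0.0
```

```bash
python3 - <<'E'
from h import *
import pickle
P=arm.camera_params('wrist');f=arm.grab_frame('wrist');s=arm.get_state();print(s['t'],s['tool_pos'],s['eef_rot'],s['joints'])
pickle.dump(P,open('w1.pkl','wb'));cv2.imwrite('pics/w1.png',f[:,:,::-1])
print(todelta((.41,.273,.30),np.radians(145.7)))
E
```

```text
1.325 [ 0.399  -0.2014  0.2994] [-3.1415  0.0006  0.0089] [-0.493   0.0681  1.6732 -0.0002  1.4008  1.0689]
(array([ 0.0152, -0.4743, -0.0005]), array([-0.0008,  0.0002, -2.5341]))
```

View pics/w1.png

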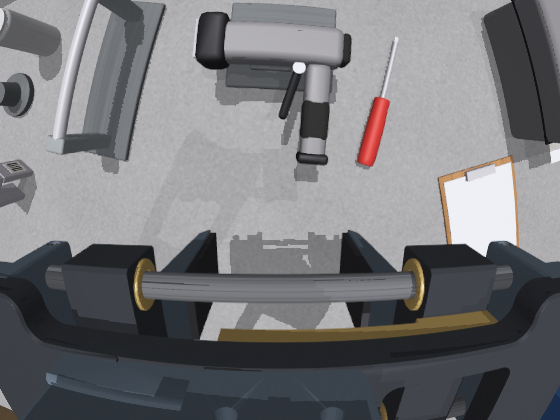

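The wrist view shows the trigger hinge at (299,67) with its tip at (283,117). The grip sleeve spans about (301..328, 102..139), the cap is at (313,158), and the barrel is at rows 22–66.

In the tool's units: -0.0593 m is -0.9488, 0.0152 m is 0.2432.

```bash
python3 - <<'E'
from h import *
import pickle
P=pickle.load(open('w1.pkl','rb'))
def q(x,y):return (325+(x-400)/4,175+y/3.158)
W=lambda uv:ray('wrist',uv,P)
for n,a,b in (('hinge',(299,67),q(637,123)),('tip',(283,117),q(598,200)),('sleeve',(315,120),q(668,208)),('cap',(313,158),q(665,270)),('headL',(212,38),q(463,65))):
    print(n,*tri(W(a),ray('top',b)))
for n,uv,z in (('sl',(304,102),.118),('sr',(328,102),.118),('sl2',(301,139),.118),('sr2',(327,139),.118),('capend',(312,164),.12),('capstart',(313,152),.12),('hinge',(299,67),.113)):print(n,plane('wrist',uv,z,P))
im=cv2.imread('pics/w1.png');cv2.imwrite('pics/w1z.png',cv2.resize(im[5:170,190:350],(776,800)[:2] and (582,600),interpolation=cv2.INTER_CUBIC))
E
```

```text
hinge [ 0.5405 -0.2217  0.1189] [0.0016, 0.0016]
tip [ 0.4885 -0.206   0.0893] [0.0003, 0.0003]
sleeve [ 0.4843 -0.2428  0.0943] [0.0009, 0.0009]
cap [ 0.4408 -0.2417  0.089 ] [0.0003, 0.0003]
headL [ 0.5771 -0.1279  0.1198] [0.0003, 0.0003]
sl [ 0.5036 -0.228   0.118 ]
sr [ 0.5045 -0.2539  0.118 ]
sl2 [ 0.4632 -0.2253  0.118 ]
sr2 [ 0.464  -0.2536  0.118 ]
capend [ 0.4364 -0.2376  0.12  ]
capstart [ 0.4495 -0.2384  0.12  ]
hinge [ 0.5433 -0.2226  0.113 ]
```

Emit:
drive_effector --motion '[[[0, -0.9488, 0], [0, 0, 0]], [[0, -0.9488, 0], [0, 0, 0]], [[0, -0.9488, 0], [0, 0, 0]], [[0, -0.9488, 0], [0, 0, 0]], [[0, -0.9488, 0], [0, 0, 0]], [[0, -0.9488, 0], [0, 0, 0]], [[0, -0.9488, 0], [0, 0, 0]], [[0.2432, -0.9488, 0], [0, 0, 0]]]'

```text
t: 2.33
tool_pos: [0.4114, 0.2738, 0.2998]
eef_rot: [3.141, -0.0, 0.007]
ft_force: [0.3, -0.7, 0.4]
finger_gap: 0.0702
finger_force: 0.0
```

Emit:
drive_effector --motion '[[[0, 0, 0], [0, 0, -0.0511]], [[0, 0, 0], [0, 0, -0.0511]], [[0, 0, 0], [0, 0, -0.0511]], [[0, 0, 0], [0, 0, -0.0511]], [[0, 0, 0], [0, 0, -0.0511]], [[0, 0, 0], [0, 0, -0.0511]], [[0, 0, 0], [0, 0, 0]]]'

```text
t: 3.2
tool_pos: [0.412, 0.272, 0.2993]
eef_rot: [-3.141, 0.001, 0.967]
ft_force: [1.0, -1.6, -0.2]
finger_gap: 0.0702
finger_force: 0.0
```

```bash
python3 - <<'E'
from h import *
import pickle
P=arm.camera_params('wrist');f=arm.grab_frame('wrist');s=arm.get_state();print(s['t'],s['tool_pos'],s['eef_rot'],s['joints'])
pickle.dump(P,open('w2.pkl','wb'));cv2.imwrite('pics/w2.png',f[:,:,::-1])
E
```

```text
3.25 [0.4119 0.2722 0.2994] [-3.1415  0.0006  0.9659] [ 0.5606  0.1459  1.5835 -0.0002  1.4128  1.1656]
```

View pics/w2.png

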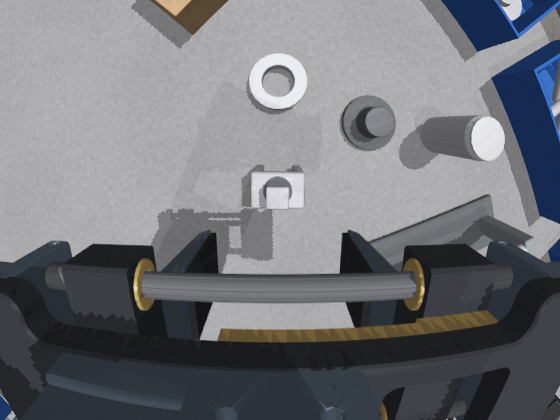

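View pics/w1z.png

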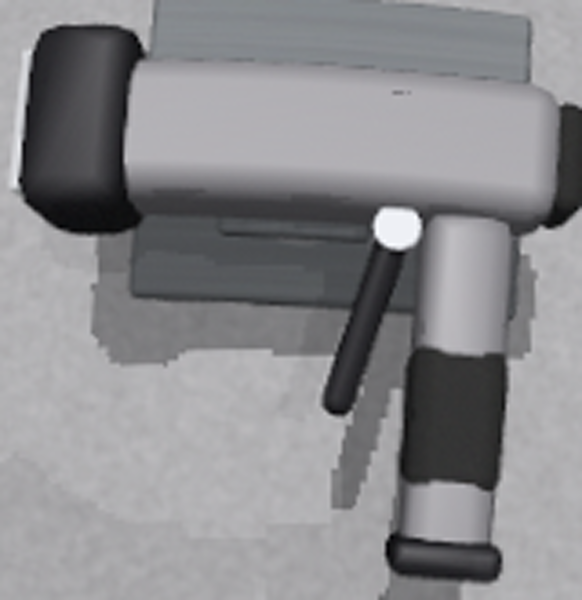

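The wrist view puts the fork crown at (251..303, 171..208), square to the image, and the shank top at (267..288, 188..209). The gripper yaw already matches.

```bash
python3 - <<'E'
from h import *
import pickle
P=pickle.load(open('w2.pkl','rb'))
im=cv2.imread('pics/w2.png');g=cv2.cvtColor(im,cv2.COLOR_BGR2GRAY)
m=(g[160:215,240:315]>200).astype(np.uint8);n,l,st,c=cv2.connectedComponentsWithStats(m);print(st[1:][st[1:,4]>20])
print(tri(ray('wrist',(277.5,198),P),ray('top',(146.1,273)),ray('scene',(422.9,243.7))))
for uv in ((267,188),(288,188),(288,209),(267,209)):print(plane('wrist',uv,.139,P))
c=[plane('wrist',uv,.094,P) for uv in ((251,171.5),(303,171),(303.5,207.5),(251.5,208))];print(np.array(c),np.mean(c,0))
for a,b in((0,1),(3,2),(3,0),(2,1)):e=c[b]-c[a];print(np.degrees(np.arctan2(e[1],e[0])),np.linalg.norm(e))
cv2.imwrite('pics/w2z.png',cv2.resize(im[160:220,235:320],(765,540),interpolation=cv2.INTER_CUBIC))
E
```

```text
[[ 12  14  52  34 819]
 [ 27  28  21  21 417]]
(array([0.4107, 0.2739, 0.1344]), [0.002, 0.0008, 0.0023])
[0.4101 0.2886 0.139 ]
[0.4279 0.2763 0.139 ]
[0.4154 0.2578 0.139 ]
[0.3973 0.2703 0.139 ]
[[0.4002 0.3097 0.094 ]
 [0.4503 0.2758 0.094 ]
 [0.4266 0.2392 0.094 ]
 [0.3752 0.2739 0.094 ]] [0.4131 0.2747 0.094 ]
-34.06802562058248 0.0605124910368938
-34.034525389724 0.06191495374596565
55.20428905237047 0.043705256719364906
57.04373631614563 0.043673752444193005
```

View pics/w2z.png

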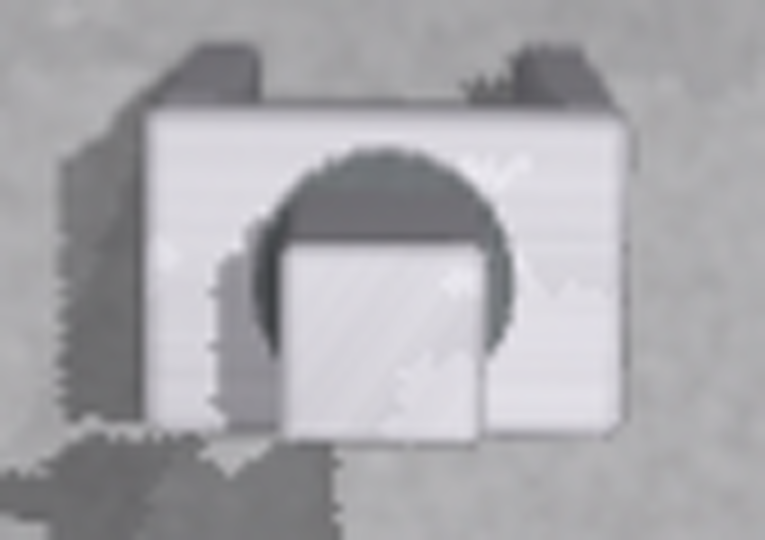

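The enlarged view confirms the fork is square to the gripper. The shank top is centred at about (277.5,198). I'll descend to it now.

```bash
python3 - <<'E'
from h import *
print(todelta((.4125,.274,.103),np.radians(55.9)))
E
```

```text
(array([ 0.002 , -0.0006,  0.1964]), array([-0.0001,  0.0006, -0.0098]))
```

In the tool's units: 0.05 m is 0.8, 0.04 m is 0.64, -0.01 rad / 3.1416 = -0.0032.

Emit:
drive_effector --motion '[[[0.032, -0.0096, 0.8], [0, 0, -0.0032]], [[0, 0, 0.8], [0, 0, 0]], [[0, 0, 0.64], [0, 0, 0]], [[0, 0, 0.48], [0, 0, 0]], [[0, 0, 0.32], [0, 0, 0]], [[0, 0, 0.104], [0, 0, 0]], [[0, 0, 0], [0, 0, 0]]]' --jaw 0.07

```text
t: 4.12
tool_pos: [0.4125, 0.2748, 0.1032]
eef_rot: [3.142, 0.0, 0.978]
ft_force: [1.1, -0.6, 0.5]
finger_gap: 0.0701
finger_force: 0.0
```

Emit:
drive_effector --motion '[[[0, 0, 0], [0, 0, 0]], [[0, 0, 0], [0, 0, 0]], [[0, 0, 0], [0, 0, 0]], [[0, 0, 0], [0, 0, 0]], [[0, 0, 0], [0, 0, 0]]]' --jaw 0 --clamp_n 40

```text
t: 4.75
tool_pos: [0.4122, 0.2749, 0.1033]
eef_rot: [3.142, 0.0, 0.979]
ft_force: [0.7, -1.0, 3.1]
finger_gap: 0.0241
finger_force: 40.0
```

In the tool's units: -0.05 m is -0.8, -0.025 m is -0.4.

Emit:
drive_effector --motion '[[[0, 0, -0.4], [0, 0, 0]], [[0, 0, -0.8], [0, 0, 0]], [[0, 0, -0.8], [0, 0, 0]], [[0, 0, -0.8], [0, 0, 0]], [[0, 0, -0.4], [0, 0, 0]], [[0, 0, 0], [0, 0, 0]]]'

```text
t: 5.5
tool_pos: [0.4126, 0.2751, 0.3038]
eef_rot: [3.141, -0.002, 0.979]
ft_force: [0.3, -0.9, -6.7]
finger_gap: 0.0238
finger_force: 40.0
```

Emit:
drive_effector --motion '[[[0, 0, 0], [0, 0, 0.0477]], [[0, 0, 0], [0, 0, 0.0573]], [[0, 0, 0], [0, 0, 0.0573]], [[0, 0, 0], [0, 0, 0.0573]], [[0, 0, 0], [0, 0, 0.0573]], [[0, 0, 0], [0, 0, 0.0573]], [[0, 0, 0], [0, 0, 0.0538]], [[0, 0, 0], [0, 0, 0]]]'

```text
t: 6.5
tool_pos: [0.4112, 0.2743, 0.3005]
eef_rot: [3.138, 0.004, -0.238]
ft_force: [1.0, -1.5, -5.9]
finger_gap: 0.0239
finger_force: 40.0
```

```bash
python3 - <<'E'
from h import *
print(todelta((.42,.083,.303),np.radians(-13.9)))
E
```

```text
(array([ 0.0536,  0.1838, -0.0019]), array([0.0038, 0.0036, 0.0044]))
```

In the tool's units: 0.046 m is 0.736, 0.04 m is 0.64, 0.004 rad / 3.1416 = 0.0013.

Emit:
drive_effector --motion '[[[0.16, 0.48, 0], [0, 0, 0]], [[0.208, 0.736, 0], [0, 0, 0]], [[0.208, 0.736, 0], [0, 0, 0]], [[0.16, 0.64, 0], [0, 0, 0]], [[0.1216, 0.352, 0], [0, 0, 0.0013]], [[0, 0, 0], [0, 0, 0]], [[0, 0, 0], [0, 0, 0]]]'

```text
t: 7.38
tool_pos: [0.4201, 0.0839, 0.3024]
eef_rot: [-3.142, 0.002, -0.243]
ft_force: [0.2, 1.2, -6.6]
finger_gap: 0.0239
finger_force: 40.0
```

```bash
python3 - <<'E'
from h import *
import pickle
P=arm.camera_params('wrist');f=arm.grab_frame('wrist');s=arm.get_state();print(s['t'],s['tool_pos'],s['eef_rot'])
pickle.dump(P,open('w3.pkl','wb'));cv2.imwrite('pics/w3.png',f[:,:,::-1])
E
```

```text
7.425 [0.4202 0.0841 0.3026] [-3.1415  0.0013 -0.2424]
```

View pics/w3.png

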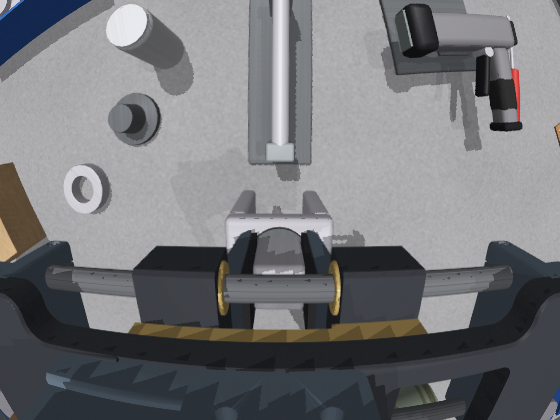

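The near post top sits at (268..293, 143..161) and the bar runs straight up the image at about column 281. The fork's crown is centred at about column 279, nearly in line with the bar.

```bash
python3 - <<'E'
from h import *
import pickle
P=pickle.load(open('w3.pkl','rb'))
im=cv2.imread('pics/w3.png').astype(int).mean(2)
pts=[]
for r in (5,25,45,65,85,105,125,138):
    row=im[r,255:310];d=np.diff(row);w=np.where(row>145)[0];a,b=w.min()+255,w.max()+255
    c=plane('wrist',((a+b)/2,r),.130,P);pts.append(c);print(r,a,b,c)
pts=np.array(pts);k=np.polyfit(pts[:,0],pts[:,1],1);print('bar yaw',np.degrees(np.arctan(k[0])),'y at x=.5643',np.polyval(k,.5643))
print('near post top ends',plane('wrist',(281,143.5),.139,P),plane('wrist',(280.5,161),.139,P))
# height check: near post top inner/outer edge, top view
t=cv2.imread('pics/top0.png')
print('tri bar near end',tri(ray('wrist',(281,143.5),P),ray('top',(246.9,243.2)),ray('scene',(255,216.3))))
tc=plane('top',(247,247),.139);print(tc,plane('top',(272,155.5),.139))
E
```

```text
5 273 287 [0.6258 0.0307 0.13  ]
25 273 287 [0.6024 0.0365 0.13  ]
45 273 287 [0.58   0.0421 0.13  ]
65 272 287 [0.5584 0.048  0.13  ]
85 272 287 [0.5373 0.0532 0.13  ]
105 272 287 [0.5166 0.0583 0.13  ]
125 272 287 [0.496  0.0634 0.13  ]
138 272 287 [0.4827 0.0667 0.13  ]
bar yaw -14.167002647676583 y at x=.5643 0.04624937925292513
near post top ends [0.477  0.0666 0.139 ] [0.4596 0.0714 0.139 ]
tri bar near end (array([0.5294, 0.0438, 0.1117]), [0.058, 0.0617, 0.1196])
[0.4648 0.0693 0.139 ] [0.6584 0.0203 0.139 ]
```

```bash
python3 - <<'E'
from h import *
print(tri(ray('top',(246.9,243.2)),ray('scene',(333.1,203.9)),ray('wrist',(281,143.5),__import__('pickle').load(open('w3.pkl','rb')))))
print(todelta((.5638,.0464,.2),np.radians(-14.1)))
E
```

```text
(array([0.475 , 0.0681, 0.1333]), [0.0028, 0.0005, 0.0024])
(array([0.1486, 0.0022, 0.1024]), array([-0.    ,  0.0013,  0.0037]))
```

In the tool's units: 0.05 m is 0.8, 0.04 m is 0.64, 0.004 rad / 3.1416 = 0.0013.

Emit:
drive_effector --motion '[[[0.4, 0, 0], [0, 0, 0.0013]], [[0.8, 0.016, 0], [0, 0, 0]], [[0.8, 0.0192, 0], [0, 0, 0]], [[0.3776, 0, 0], [0, 0, 0]], [[0, 0, 0], [0, 0, 0]], [[0, 0, 0.32], [0, 0, 0]], [[0, 0, 0.64], [0, 0, 0]]]'

```text
t: 8.3
tool_pos: [0.5645, 0.0462, 0.2441]
eef_rot: [-3.14, -0.004, -0.246]
ft_force: [1.0, 0.3, -5.1]
finger_gap: 0.0236
finger_force: 40.0
```

Emit:
drive_effector --motion '[[[0, 0, 0.48], [0, 0, 0]], [[0, 0, 0.1984], [0, 0, 0]], [[0, 0, 0], [0, 0, 0]]]'

```text
t: 8.68
tool_pos: [0.5635, 0.0455, 0.2006]
eef_rot: [3.141, 0.001, -0.247]
ft_force: [-0.0, 0.4, -4.3]
finger_gap: 0.0237
finger_force: 40.0
```

```bash
python3 - <<'E'
from h import *
f=arm.grab_frame('scene');a=f[130:290,200:400,::-1]
f=arm.grab_frame('top');b=f[130:260,220:300,::-1]
cv2.imwrite('pics/s4.png',np.hstack([cv2.resize(a,(450,500)),cv2.resize(b,(308,500))]))
print(todelta((.5638,.0464,.164),np.radians(-14.1)))
E
```

```text
(array([-0.0014, -0.0008,  0.0383]), array([-0.0008, -0.0027, -0.0015]))
```

View pics/s4.png

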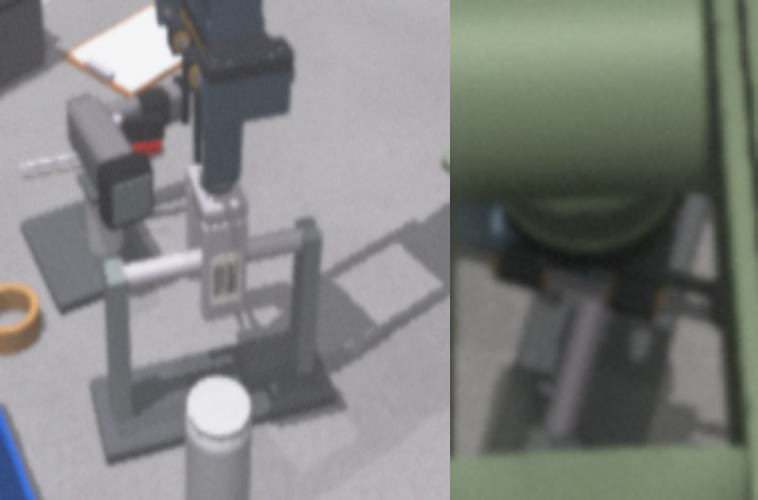

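The fork straddles the bar near its middle (crop (220,250)), with the label facing the scanner side. I'll lower it the rest of the way and release it.

In the tool's units: 0.015 m is 0.24, 0.014 m is 0.224.

Emit:
drive_effector --motion '[[[0, 0, 0.24], [0, 0, 0]], [[0, 0, 0.224], [0, 0, 0]], [[0, 0, 0.096], [0, 0, 0]], [[0, 0, 0.032], [0, 0, 0]], [[0, 0, 0], [0, 0, 0]]]'

```text
t: 9.4
tool_pos: [0.5642, 0.0449, 0.1639]
eef_rot: [-3.142, -0.0, -0.248]
ft_force: [-0.3, 0.1, -5.9]
finger_gap: 0.0237
finger_force: 40.0
```

Emit:
drive_effector --motion '[[[0, 0, 0.016], [0, 0, 0]], [[0, 0, 0], [0, 0, 0]]]'

```text
t: 9.65
tool_pos: [0.5642, 0.0449, 0.163]
eef_rot: [-3.142, -0.001, -0.248]
ft_force: [-0.7, -0.4, -6.2]
finger_gap: 0.0239
finger_force: 40.0
```

In the tool's units: 0.001 m is 0.016.

Emit:
drive_effector --motion '[[[0, 0, 0.016], [0, 0, 0]], [[0, 0, 0], [0, 0, 0]]]'

```text
t: 9.9
tool_pos: [0.5642, 0.0449, 0.1623]
eef_rot: [-3.141, -0.001, -0.248]
ft_force: [0.5, -0.0, -2.8]
finger_gap: 0.0237
finger_force: 40.0
```

Emit:
drive_effector --motion '[[[0, 0, 0.008], [0, 0, 0]], [[0, 0, 0], [0, 0, 0]]]'

```text
t: 10.15
tool_pos: [0.5643, 0.0449, 0.1622]
eef_rot: [-3.141, -0.001, -0.248]
ft_force: [-1.8, 0.6, 2.1]
finger_gap: 0.0238
finger_force: 40.0
```

Contact is made, so the fork's weight is on the bar. I'll open slowly and rise.

Emit:
drive_effector --motion '[[[0, 0, 0], [0, 0, 0]], [[0, 0, 0], [0, 0, 0]], [[0, 0, 0], [0, 0, 0]], [[0, 0, 0], [0, 0, 0]]]' --jaw 0.06

```text
t: 10.65
tool_pos: [0.5641, 0.0449, 0.1613]
eef_rot: [3.142, -0.0, -0.248]
ft_force: [0.1, -0.4, 0.2]
finger_gap: 0.0593
finger_force: 0.0
```

Emit:
drive_effector --motion '[[[0, 0, -0.16], [0, 0, 0]], [[0, 0, -0.48], [0, 0, 0]], [[0, 0, -0.8], [0, 0, 0]], [[0, 0, -0.64], [0, 0, 0]], [[0, 0, 0], [0, 0, 0]]]' --jaw 0.085

```text
t: 11.28
tool_pos: [0.5659, 0.045, 0.2959]
eef_rot: [-3.139, -0.009, -0.248]
ft_force: [-0.1, -0.5, -0.8]
finger_gap: 0.0852
finger_force: 0.0
```

```bash
python3 - <<'E'
from h import *
print(todelta((.40,-.20,.29),np.radians(-3)))
E
```

```text
(array([-0.1006,  0.2783,  0.0043]), array([-0.0018, -0.0089, -0.1958]))
```

In the tool's units: 0.042 m is 0.672, 0.04 m is 0.64, -0.105 rad / 3.1416 = -0.0334.

Emit:
drive_effector --motion '[[[-0.2304, 0.48, 0], [0, 0, 0]], [[-0.2304, 0.672, 0], [0, 0, 0]], [[-0.2304, 0.672, 0], [0, 0, 0]], [[-0.2304, 0.672, 0], [0, 0, 0]], [[-0.2304, 0.672, 0], [0, 0, 0]], [[-0.2304, 0.672, 0], [0, 0, 0]], [[-0.2304, 0.64, 0], [0, 0, -0.0286]], [[0, 0.48, 0], [0, 0, -0.0334]]]' --jaw 0.091

```text
t: 12.28
tool_pos: [0.3909, -0.2322, 0.2908]
eef_rot: [-3.141, 0.001, -0.051]
ft_force: [0.2, 0.3, -0.2]
finger_gap: 0.0912
finger_force: 0.0
```

Emit:
drive_effector --motion '[[[0, 0, 0], [0, 0, 0]], [[0, 0, 0], [0, 0, 0]]]'

```text
t: 12.52
tool_pos: [0.3926, -0.2307, 0.2908]
eef_rot: [-3.14, 0.001, -0.054]
ft_force: [0.6, 0.8, 0.4]
finger_gap: 0.0911
finger_force: 0.0
```

```bash
python3 - <<'E'
from h import *
import pickle
P=arm.camera_params('wrist');f=arm.grab_frame('wrist');s=arm.get_state();print(s['t'],s['tool_pos'],s['eef_rot'])
pickle.dump(P,open('w5.pkl','wb'));cv2.imwrite('pics/w5.png',f[:,:,::-1])
t=arm.grab_frame('top')[:,:,::-1]; cv2.imwrite('pics/top5.png',t)
S=arm.grab_frame('scene')[:,:,::-1]
p=proj('wrist',(.48,-.235,.1),P).astype(int);print(p)
x0=max(p[0]-90,0);y0=max(p[1]-100,0);print(x0,y0)
z=np.hstack([cv2.resize(f[y0:y0+180,x0:x0+160,::-1],(480,540),interpolation=cv2.INTER_CUBIC),np.vstack([cv2.resize(S[150:290,220:360],(300,270)),cv2.resize(t[140:266,220:360],(300,270))])])
cv2.imwrite('pics/z5.png',z)
E
```

```text
12.575 [ 0.3928 -0.2305  0.2909] [-3.1407  0.0007 -0.0533]
[277 117]
187 17
```

View pics/z5.png

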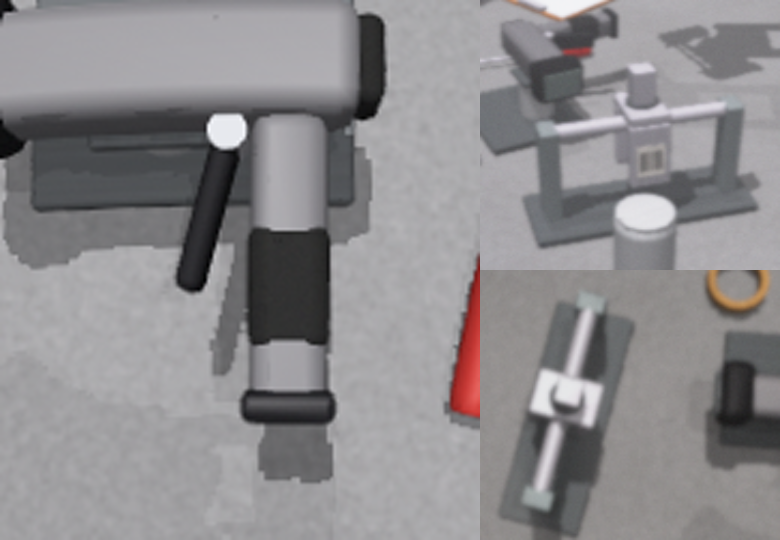

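The fork hangs level astride the bar, between the posts and near the middle. In the enlarged wrist view the hinge is at (227,130), the sleeve at (249..329, 232..342), the cap at (243..334, 391..422) and the trigger tip at (190,285). The scanner is square to the tool.

```bash
python3 - <<'E'
from h import *
import pickle
P=pickle.load(open('w5.pkl','rb'));P1=pickle.load(open('w1.pkl','rb'))
q=lambda x,y:(187+x/3,17+y/3)
pl=lambda x,y,z:plane('wrist',q(x,y),z,P)
print('hinge',pl(227,130,.117),'tri',tri(ray('wrist',q(227,130),P),ray('wrist',(299.4,68),P1),ray('top',(384.25,213.9))))
sl=[pl(289,232,.1),pl(289,342,.1)];print('sleeve mid z.1',sl,'capend',pl(289,422,.1),pl(289,422,.12),'cap c',pl(289,407,.105))
g=[pl(290.5,150,.1),pl(289,380,.1)];d=g[0]-g[1];print('yaw',np.degrees(np.arctan2(d[1],d[0])))
for yaw in(-3.0,):
    c,s=np.cos(np.radians(yaw)),np.sin(np.radians(yaw));R=np.array([[c,-s],[s,c]])
    print('via hinge',pl(227,130,.117)[:2]+R@[-.042,-.0155],'via cap',pl(289,407,.105)[:2]+R@[.058,.0065])
    print('top hinge',plane('top',(384.25,213.9),.117)[:2]+R@[-.042,-.0155])
b=[pl(0,125,.105),pl(340,108,.105)];e=b[0]-b[1];print('barrel yaw',np.degrees(np.arctan2(e[1],e[0]))-90)
E
```

```text
hinge [ 0.5418 -0.2228  0.117 ] tri (array([ 0.5411, -0.2225,  0.1157]), [0.001, 0.0006, 0.0016])
sleeve mid z.1 [array([ 0.5054, -0.2427,  0.1   ]), array([ 0.4645, -0.2405,  0.1   ])] capend [ 0.4348 -0.2389  0.1   ] [ 0.4364 -0.2387  0.12  ] cap c [ 0.4407 -0.2391  0.105 ]
yaw -3.439668930654757
via hinge [ 0.499 -0.236] via cap [ 0.499  -0.2357]
top hinge [ 0.4966 -0.2348]
barrel yaw -2.145569952535041
```

```bash
python3 - <<'E'
from h import *
print(todelta((.4985,-.2356,.0815),np.radians(-3.2)))
E
```

```text
(array([ 0.1057, -0.0003,  0.2097]), array([-0.0004,  0.0003,  0.0036]))
```

In the tool's units: 0.05 m is 0.8, 0.045 m is 0.72, 0.004 rad / 3.1416 = 0.0013.

Emit:
drive_effector --motion '[[[0.48, 0, 0], [0, 0, 0.0013]], [[0.72, 0, 0], [0, 0, 0]], [[0.4912, -0.0048, 0.48], [0, 0, 0]], [[0, 0, 0.8], [0, 0, 0]], [[0, 0, 0.64], [0, 0, 0]], [[0, 0, 0.16], [0, 0, 0]], [[0, 0, 0], [0, 0, 0]]]' --jaw 0.091

```text
t: 13.55
tool_pos: [0.4989, -0.2367, 0.1618]
eef_rot: [3.141, -0.0, -0.057]
ft_force: [0.7, -0.1, -0.1]
finger_gap: 0.0907
finger_force: 0.0
```

Emit:
drive_effector --motion '[[[0, 0, 0.48], [0, 0, 0]], [[0, 0, 0.48], [0, 0, 0]], [[0, 0, 0.24], [0, 0, 0]], [[0, 0, 0.0752], [0, 0, 0]], [[0, 0, 0], [0, 0, 0]]]'

```text
t: 14.18
tool_pos: [0.4992, -0.2374, 0.0827]
eef_rot: [3.141, -0.002, -0.057]
ft_force: [-0.8, -0.1, 0.1]
finger_gap: 0.0907
finger_force: 0.0
```

In the tool's units: -0.0015 m is -0.024, 0.001 m is 0.016.

Emit:
drive_effector --motion '[[[0, -0.024, 0.016], [0, 0, 0]], [[0, 0, 0], [0, 0, 0]]]' --jaw 0.06

```text
t: 14.42
tool_pos: [0.4988, -0.2356, 0.0812]
eef_rot: [3.141, -0.001, -0.057]
ft_force: [0.1, 0.0, -0.5]
finger_gap: 0.0741
finger_force: 0.0
```

Emit:
drive_effector --motion '[[[0, 0, 0], [0, 0, 0]], [[0, 0, 0], [0, 0, 0]]]' --jaw 0.045 --clamp_n 20

```text
t: 14.68
tool_pos: [0.4972, -0.2342, 0.0804]
eef_rot: [-3.139, 0.003, -0.057]
ft_force: [-2.0, 5.2, 1.6]
finger_gap: 0.0539
finger_force: 2.4
```

Emit:
drive_effector --motion '[[[0, 0, 0], [0, 0, 0]], [[0, 0, 0], [0, 0, 0]], [[0, 0, 0], [0, 0, 0]]]' --jaw 0.03 --clamp_n 20

```text
t: 15.05
tool_pos: [0.4966, -0.2342, 0.0802]
eef_rot: [-3.139, 0.004, -0.057]
ft_force: [-3.9, 4.8, 2.1]
finger_gap: 0.0408
finger_force: 20.0
```

The opening is 40.8 mm at 20 N, which matches fully squeezed. I'll hold it, then release.

Emit:
drive_effector --motion '[[[0, 0, 0], [0, 0, 0]], [[0, 0, 0], [0, 0, 0]], [[0, 0, 0], [0, 0, 0]], [[0, 0, 0], [0, 0, 0]], [[0, 0, 0], [0, 0, 0]], [[0, 0, 0], [0, 0, 0]], [[0, 0, 0], [0, 0, 0]]]' --jaw 0.03 --clamp_n 25

```text
t: 15.92
tool_pos: [0.4966, -0.2343, 0.0801]
eef_rot: [-3.139, 0.004, -0.057]
ft_force: [-3.2, 4.8, 1.5]
finger_gap: 0.0403
finger_force: 25.0
```

Emit:
drive_effector --motion '[[[0, 0, 0], [0, 0, 0]], [[0, 0, 0], [0, 0, 0]], [[0, 0, 0], [0, 0, 0]], [[0, 0, 0], [0, 0, 0]], [[0, 0, 0], [0, 0, 0]]]' --jaw 0.091

```text
t: 16.55
tool_pos: [0.4988, -0.2364, 0.0809]
eef_rot: [3.14, -0.001, -0.057]
ft_force: [-0.7, -0.8, -0.3]
finger_gap: 0.0876
finger_force: 0.0
```

Emit:
drive_effector --motion '[[[0, 0, -0.16], [0, 0, 0]], [[0, 0, -0.48], [0, 0, 0]], [[0, 0, -0.8], [0, 0, 0]], [[0, 0, -0.8], [0, 0, 0]], [[0, 0, -0.64], [0, 0, 0]], [[-0.48, 0, -0.32], [0, 0, 0]], [[-0.8, 0, 0], [0, 0, 0]], [[-0.48, 0, 0], [0, 0, 0]]]'

```text
t: 17.55
tool_pos: [0.3868, -0.2292, 0.2819]
eef_rot: [3.14, -0.001, -0.058]
ft_force: [-0.6, -1.0, 0.4]
finger_gap: 0.0907
finger_force: 0.0
```

Emit:
drive_effector --motion '[[[0, 0, 0], [0, 0, 0]], [[0, 0, 0], [0, 0, 0]]]'

```text
t: 17.8
tool_pos: [0.3894, -0.2296, 0.2813]
eef_rot: [3.141, -0.002, -0.057]
ft_force: [0.6, 0.1, 0.8]
finger_gap: 0.0907
finger_force: 0.0
```

```bash
python3 - <<'E'
from h import *
P=arm.camera_params('wrist');f=arm.grab_frame('wrist');t=arm.grab_frame('top');S=arm.grab_frame('scene')
z=np.hstack([f[5:175,100:420],t[120:290,80:400]]);z=np.hstack([cv2.resize(f,(400,300)),cv2.resize(t,(400,300))])
z=np.vstack([z,np.hstack([cv2.resize(S[150:290,220:360],(300,300)),cv2.resize(f[5:175,180:370],(500,300))])])
cv2.imwrite('pics/z6.png',z[:,:,::-1])
E
```

```text
(no output)
```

View pics/z6.png

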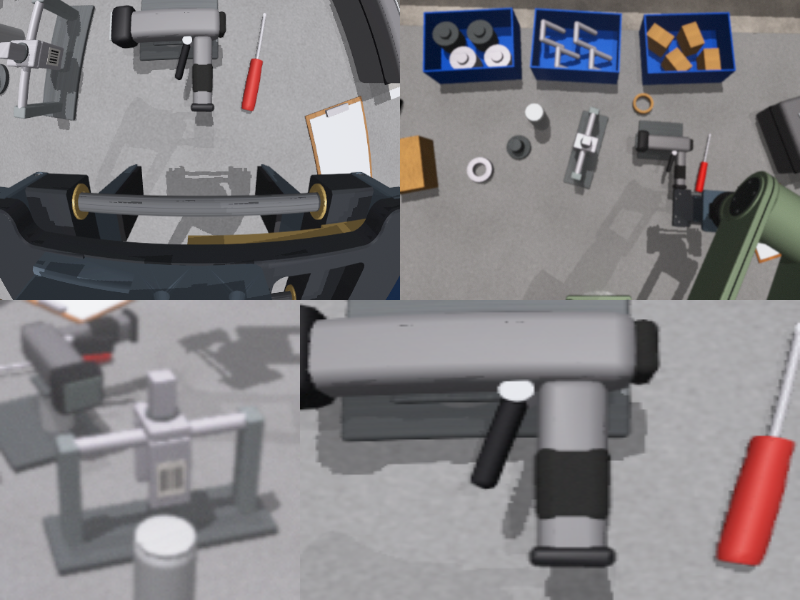

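The last views show the fork hanging astride the bar, and the trigger sprung out at about 13.7° from the grip against 13.4° before. The other loose things are where they were, and the gripper is clear of everything.

```bash
python3 -c "
from station import arm
print(arm.sign_off())"
```

```text
the job is handed in; nothing more can be done
None
```

The fork hangs astride the bar near its middle, the trigger was squeezed fully home (40.8 mm opening against about 41), held for over half a second and released, it sprang back out, and I handed the job in at about 18 s of the 51 s limit.

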